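Load the tube-cap feeder and set its gate screw

TASK

Tip the hinged pan up by its handle so that all six tube caps slide into the feeder's hopper. Then set the gate: turn the thumbscrew clockwise until it seats, back it off a quarter turn, and finish still gripping it steady there, without letting go. Leave the tube rack and the pump bottle beside the feeder alone.

Things in the scene. Friction and masses are not known exactly. Their poses are not given: they have to be found in the camera images.
- feeder: Cap feeder, a fixed bench machine. Origin: centre of the underside of its grey base plate, 170 (x) x 410 (y) x 12 mm, on the table. 'Feeder axes' below are its axes (z up; those of the world at yaw 0). Along it from +y to -y: pan handle, tipping pan, hopper, thumbscrew.
- hopper_floor (a point): Centre of the hopper's inner floor, above the feeder's origin, 30 mm over the table. The hopper is a square open-topped aluminium box, inside 130 x 130 mm, walls 4 mm, rim 140 mm above the table on three sides and 108 mm on the pan's side (+y).
- pan (a joint): Tilt of the steel pan, rad: 0 = level, as at the start; grows as the handle is lifted up and over towards the hopper; stop at 1.85. Tray 100 mm wide (feeder x), 116 mm long, 22 mm walls on three sides, open at the hinge: caps slide out into the hopper when it is steep (1 to 1.6 rad). Stiff hinge, stays where left; about 4 N at the handle lifts it.
- pan_hinge (a point): Point on the pan's hinge axis, at the middle of its open edge, 115 mm above the table, 70 mm from the feeder's origin along +y. Fixed to the feeder; its axes are the feeder's.
- pan_handle (a point): Middle of the pan's handle: black round bar 12 mm thick along feeder x, 180 mm beyond the hinge (+y) and 123 mm above the table when level. 84 mm free between its side arms, 54 mm free between bar and pan end wall, nothing below but the table. Swings on an arc about the hinge; the bar can turn between the fingers. Site turns with the pan.
- thumbscrew (a joint): Turn of the gate thumbscrew, rad. Vertical axis, 160 mm from the feeder's origin along feeder -y. Grows clockwise seen from above (tightening); 3.0 = seated, a hard stop; other stop at 0. Starts between 0.4 and 2.0. Takes about 0.1 N m to turn; does not rise or sink; stays where left.
- screw_grip (a point): Point on the thumbscrew's axis at the height to grip, 102 mm above the table; turns with the screw. Its black grip is one flat upright bar 42 mm long (point x), 12 mm thick (point y), from 86 to 114 mm above the table. Below it a 30 mm round collar on a grey housing 64 x 58 mm, top 66 mm high. The hopper's wall is 91 mm from the axis.
- rack: Bystander: white foam rack with purple-capped sample tubes, 98 (x) x 124 (y) mm, 94 mm high, beside the feeder. Origin: centre of the underside.
- bottle: Bystander: white pump bottle, 60 mm across, 160 mm high. Origin: centre of the underside.
- cap0: One of six purple tube caps, a cylinder 20 mm across and 23 mm long, 12 g, standing on the pan at the start. Origin: centre of its flat lower end.
- cap1: One of six purple tube caps, a cylinder 20 mm across and 23 mm long, 12 g, standing on the pan at the start. Origin: centre of its flat lower end.
- cap2: One of six purple tube caps, a cylinder 20 mm across and 23 mm long, 12 g, standing on the pan at the start. Origin: centre of its flat lower end.
- cap3: One of six purple tube caps, a cylinder 20 mm across and 23 mm long, 12 g, standing on the pan at the start. Origin: centre of its flat lower end.
- cap4: One of six purple tube caps, a cylinder 20 mm across and 23 mm long, 12 g, standing on the pan at the start. Origin: centre of its flat lower end.
- cap5: One of six purple tube caps, a cylinder 20 mm across and 23 mm long, 12 g, standing on the pan at the start. Origin: centre of its flat lower end.

How it is judged (in metres and radians):
On the way, in this order (a step that is already met when the one before it is completed fails the run):
1. the pan is tipped up and all six caps are in the hopper (value of joint pan above 0.8 rad and x of cap0 in the frame of feeder between -0.066 and 0.066 m and y of cap0 in the frame of feeder between -0.066 and 0.066 m and z of each of cap0, cap1, cap2, cap3, cap4, cap5 in the frame of feeder below 0.125 m and x of cap1 in the frame of feeder between -0.066 and 0.066 m and y of cap1 in the frame of feeder between -0.066 and 0.066 m and x of cap2 in the frame of feeder between -0.066 and 0.066 m and y of cap2 in the frame of feeder between -0.066 and 0.066 m and x of cap3 in the frame of feeder between -0.066 and 0.066 m and y of cap3 in the frame of feeder between -0.066 and 0.066 m and x of cap4 in the frame of feeder between -0.066 and 0.066 m and y of cap4 in the frame of feeder between -0.066 and 0.066 m and x of cap5 in the frame of feeder between -0.066 and 0.066 m and y of cap5 in the frame of feeder between -0.066 and 0.066 m), for 0.1 s.
2. the thumbscrew is turned clockwise until it seats (value of joint thumbscrew above 2.88 rad), for 0.1 s.
At the end, for the whole second after the job is handed in: The thumbscrew stands a quarter turn back from its seat (joint 1.43, within 0.26 rad, that is 15 degrees), still, with the fingers gripping it (over 1 N); all six caps lie inside the hopper. The pan may be left at any tilt (value of joint thumbscrew between 1.169 and 1.689 rad and contact force between the fingers and thumbscrew above 1 N and velocity of joint thumbscrew between -0.05 and 0.05 rad/s and x of cap0 in the frame of feeder between -0.066 and 0.066 m and y of cap0 in the frame of feeder between -0.066 and 0.066 m and z of each of cap0, cap1, cap2, cap3, cap4, cap5 in the frame of feeder below 0.125 m and x of cap1 in the frame of feeder between -0.066 and 0.066 m and y of cap1 in the frame of feeder between -0.066 and 0.066 m and x of cap2 in the frame of feeder between -0.066 and 0.066 m and y of cap2 in the frame of feeder between -0.066 and 0.066 m and x of cap3 in the frame of feeder between -0.066 and 0.066 m and y of cap3 in the frame of feeder between -0.066 and 0.066 m and x of cap4 in the frame of feeder between -0.066 and 0.066 m and y of cap4 in the frame of feeder between -0.066 and 0.066 m and x of cap5 in the frame of feeder between -0.066 and 0.066 m and y of cap5 in the frame of feeder between -0.066 and 0.066 m); the arm keeps its last pose, push and grip.
It fails at once if the rack is moved by more than 30 mm (distance of rack from where it was at the start of the episode above 0.03 m).
It fails at once if the bottle is moved by more than 30 mm (distance of bottle from where it was at the start of the episode above 0.03 m).
It also fails if it takes over 72 s, if anything falls off the work surface, if the arm or the gripper's body presses on something with over 40 N, if the wrist force passes 120 N, or if a joint passes its speed limit or range.

ROBOT

A 7-joint arm with a two-finger parallel gripper is mounted at the origin on the work surface. World frame = base frame: x ahead of the robot, y to its left, z up, the work surface at z = 0. Lengths are in m, angles in degrees, forces in N, time in s.
With the tool pointing down it reaches from about 0.425 to 0.875 m from the base axis. Payload 4.7 kg.
Tool frame: the origin (TCP) lies midway between the tips of the shut fingers; the grasp point (between the pads) lies 19 mm behind it; z points along the fingers, y is the line along which they close (so a half turn about z gives the same grasp; the last joint's range is limited). The gripper opens to 87 mm and grips with 3 to 60 N. Pads are 19 mm wide; open, the fingers measure 117 mm over their backs; the gripper's body (75 mm by 190 mm) begins 51 mm behind the grasp point.
Start: joints at [71.969, 18.392, -4.016, 83.108, 1.295, 78.541, -3.26], TCP at [0.21, -0.615, 0.223] pointing down, gripper open.
Joint ranges: [-163.93, 163.93], [-17.29, 119.83], [-79.2, 71.16], [3.27, 140.29], [-89.18, 269.18], [5.43, 117.66], [-154.24, 154.24]. Speed limits (degrees/s): [147.25, 147.25, 180, 180, 180, 180, 180].

INTERFACE

Orientations are given as [roll, pitch, yaw] about the fixed x, y, z axes, in that order (R = Rz(yaw) Ry(pitch) Rx(roll)).
In Python, from cell import env gives the robot as it stands. The module is installed in compiled form; this text tells all that it offers.
- The arm moves only by the tool step_arm, never from a script. Its argument "rows" is a list of rows, each an object with "angular": the turn, a rotation vector about the tool's x, y, z in units of pi rad (1.0 is pi rad), a list of three; "slide": the shift along the tool's x, y, z in units of 500 mm (1.0 is 500 mm), a list of three; "jaw": the opening, from 0 (shut) to 1 (fully open). A call has 1 to 10 rows; each row shifts and turns the commanded pose from where the row before left it, along the tool's axes as they then stand; what a row does not reach is not made up. A row lasts 1/8 s, in which the tool goes at most 62.5 mm and 10.7 degrees, less where a joint would pass 70% of its speed; a pose out of reach is approached as far as the arm can. A call with a number of a shift or a turn outside -1 to 1 is refused whole. A call with a gripper value outside its range is refused whole. The fingers move at their own pace and stop on an object; "newtons" is the grip in N (left out, the last holds). Time passes only in rows, so rows that do not move let the fingers close. It gives the time, the measured TCP pose, the force, the opening and the grip force at its end, in the units of the state.
- env.get_obs(): the state, without advancing time (a new reading comes with each control period).
- env.read_camera(name): name is "side" or "top" or "wrist"; returns the picture (400x640x3 uint8, red, green, blue); there is no depth.
- env.camera_info(name): a dict with "fx", "fy", "cx", "cy" (pixels), "R" (3x3) and "t" (3): a world point X has camera coordinates R X + t. Camera axes: x right, y down, z forward; pixel columns grow to the right and rows downward; lengths in m; the calibration is good to about 2 mm. The wrist camera is an equidistant fisheye: a pixel r from the principal point sees the ray r / f radians off the axis. A picture is of the moment at which its call begins: read the wrist's pose just before it. camera_info takes no time and is no camera call; for the wrist camera it gives the pose at the moment of the call.
- env.sign_off(): hands the job in; it is judged then, once.
The state is a dict: "time_s": time; "qpos": joint angles; "joint_velocities": joint speeds; "effort": joint torques, N m; "tool_pos": TCP position; "tool_rot": TCP orientation; "force": force on the tool from outside, world axes, zero at the start; "wrist_torque": the same for the moment, N m; "grip_width": finger opening in m; "grasp_force": force on a finger pad.
Only numpy, scipy, OpenCV 4.12 (cv2) and the standard library are available. Lean on these libraries where they do the work, as an engineer would, in place of code of your own. Each camera call takes 0.05 s, during which the arm holds its last target. There are 200 camera calls.

## Working session

There is one attempt and no reset: what is moved stays moved. The work goes in short steps, Python scripts to look and compute and a tool call to move; the robot and the scene stay as the last step left them, time stands still between calls to the robot, and variables do not carry over. Pictures are saved under pics/ and viewed, at most 10 in all, crops included, and the job is handed in when it is done.

Besides the shell and the picture viewer there is one more tool, called after "Request:" as name(argument=value, ...), one argument or row to a line, values as JSON. step_arm: Moves the arm, as the interface text tells. Shifts and turns lie within -1 to 1; 1 stands for 500 mm of shift or pi rad of turn. Its arguments: {"type":"object","properties":{"rows":{"type":"array"},"newtons":{"type":"number"}},"required":["rows"]}

```bash
mkdir -p pics; python3 - <<'E'
from cell import env
import cv2
for n in("top","side"):
    im=env.read_camera(n); cv2.imwrite(f"pics/{n}0.png",im[...,::-1]); 
    c=env.camera_info(n); print(n,c)
o=env.get_obs();print(o)
E
```

```text
top {'fx': 429.446535847106, 'fy': 429.446535847106, 'cx': 317.90028385000863, 'cy': 198.11679327639962, 'R': array([[ 0.02600058, -0.999658  , -0.00280248],
       [-0.98628336, -0.0251954 , -0.16312674],
       [ 0.16300034,  0.00700543, -0.98660114]]), 't': array([8.49808418e-04, 5.33905733e-01, 1.12176756e+00])}
side {'fx': 410.8884482032275, 'fy': 410.8884482032275, 'cx': 328.3147815499301, 'cy': 199.92339901020577, 'R': array([[ 0.97688774, -0.21304591, -0.01737181],
       [-0.1537088 , -0.64367603, -0.74970312],
       [ 0.14853936,  0.73504599, -0.66154626]]), 't': array([-0.54573156,  0.16818151,  1.34387032])}
{'time_s': 0.1, 'qpos': array([71.97225917, 18.43511238, -4.01422346, 83.16844624,  1.29408195,
       78.54250562, -3.26195548]), 'joint_velocities': array([ 0.06171445, -0.08856968, -0.01972931, -0.13586432,  0.0071866 ,
       -0.0353358 ,  0.05826441]), 'effort': array([-1.41527529e-03, -4.92570519e+01, -4.06736713e-01, -3.13398814e+01,
       -6.42099534e-02,  3.95196257e-02,  3.50332959e-05]), 'tool_pos': array([ 0.20963463, -0.61472743,  0.22156264]), 'tool_rot': array([-1.79899114e+02,  5.09803083e-03,  1.88339718e+01]), 'force': array([-0.61914971,  0.12075509,  0.00099768]), 'wrist_torque': array([-0.02182247, -0.01797367, -0.0037766 ]), 'grasp_force': 0.0, 'grip_width': 0.08680482697252022}
```

View pics/top0.png

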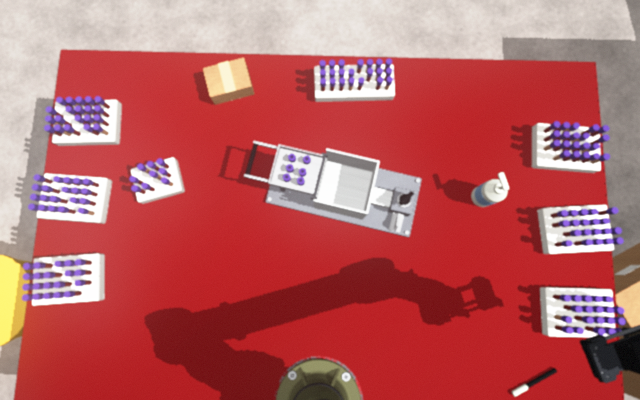

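View pics/side0.png

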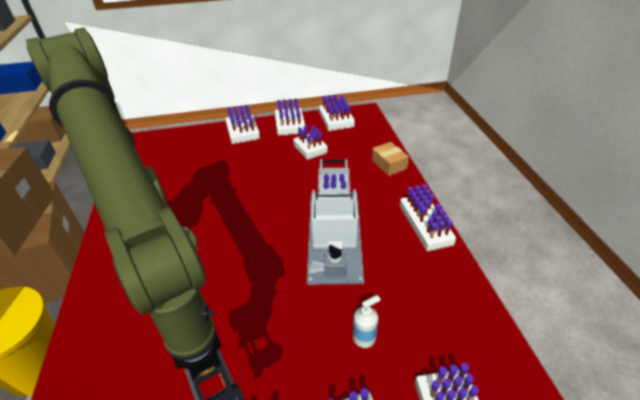

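The top view shows the feeder from the handle (about 248,160) to the thumbscrew (405,198), with base corners near (266,201), (411,236) and (421,178). The bottle is at (488,192) and the nearest rack at (156,180). The side view shows the screw at (335,252) and the handle at (333,163). Next I'll enlarge both.

```bash
python3 - <<'E'
import cv2,numpy as np
t=cv2.imread("pics/top0.png")[130:245,220:430]; s=cv2.imread("pics/side0.png")[150:290,290:380]
a=cv2.resize(t,None,fx=3.8,fy=3.8,interpolation=cv2.INTER_CUBIC)
cv2.imwrite("pics/topc.png",a)
cv2.imwrite("pics/sidec.png",cv2.resize(s,None,fx=4,fy=4,interpolation=cv2.INTER_CUBIC))
E
```

```text
(no output)
```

View pics/topc.png

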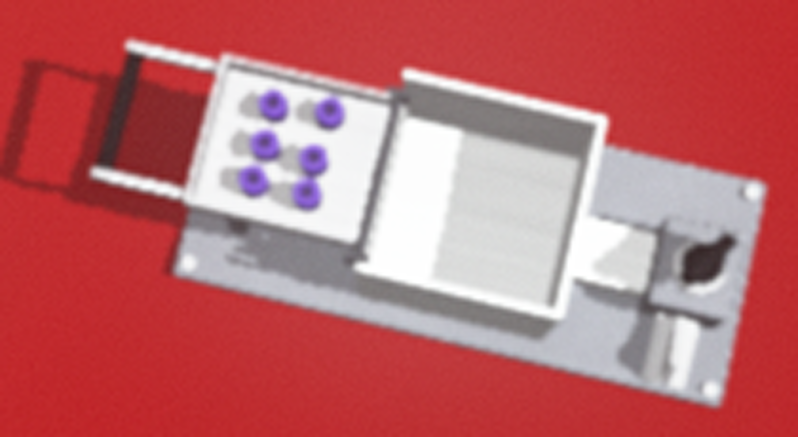

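View pics/sidec.png

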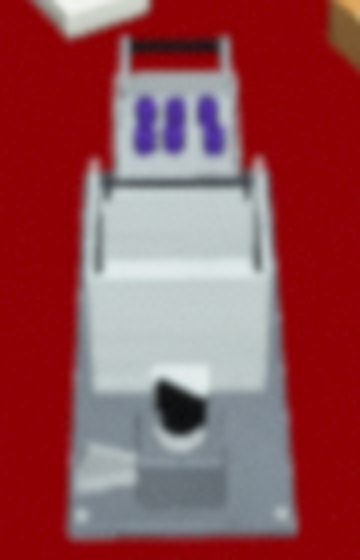

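The enlarged views give the base corners in crop pixels as (174,273), (721,405) and (766,183), the hopper rim corners as (606,118) and (565,318), and the handle bar as (133,55) to (105,170). The screw bar runs from about (688,278) to (735,238). I'll cast these to points.

```bash
cat > h.py <<'E'
import numpy as np,cv2
from cell import env
def ray(n,u,v):
    c=env.camera_info(n);R=c["R"];C=-R.T@c["t"]
    return C,R.T@np.array([(u-c["cx"])/c["fx"],(v-c["cy"])/c["fy"],1])
def onz(n,u,v,z):
    C,d=ray(n,u,v);return C+d*(z-C[2])/d[2]
def tri(a,b):
    (C1,d1),(C2,d2)=a,b
    s=np.linalg.lstsq(np.c_[d1,-d2],C2-C1,rcond=None)[0]
    p,q=C1+s[0]*d1,C2+s[1]*d2
    return (p+q)/2,np.linalg.norm(p-q)
E
python3 - <<'E'
from h import *
np.set_printoptions(precision=4,suppress=True)
T=lambda x,y:(220+(x+.5)/3.8-.5,130+(y+.5)/3.8-.5)
S=lambda x,y:(290+(x+.5)/4-.5,150+(y+.5)/4-.5)
for n in("top","side"): print(n,ray(n,0,0)[0])
b=[onz("top",*T(*p),.012) for p in((174,273),(721,405),(766,183))]
d=b[0]-b[1];e=b[2]-b[1]
print("len",np.linalg.norm(d),np.linalg.norm(e),"yaw",np.degrees(np.arctan2(-d[0],d[1])),np.degrees(np.arctan2(e[1],e[0])))
print("origin base",(b[0]+b[2])/2)
h=[onz("top",*T(*p),.123) for p in((133,55),(105,170))]; hm=(h[0]+h[1])/2
print("handle",hm,np.linalg.norm(h[0]-h[1]),h)
r=[onz("top",*T(*p),.14) for p in((606,118),(565,318))]; print("rim",r,(r[0]+r[1])/2,np.linalg.norm(r[0]-r[1]))
print("side handle",[onz("side",*S(*p),.123) for p in((131,46),(220,46))])
print("side base",[onz("side",*S(*p),.012) for p in((68,537),(297,534))])
# dark masks
t=cv2.imread("pics/top0.png");s=cv2.imread("pics/side0.png")
for n,im,(u0,u1,v0,v1),z in(("top",t,(390,416,180,212),.11),("side",s,(322,348,235,265),.1),("top",t,(240,260,138,180),.123),("side",s,(315,350,156,166),.123)):
    m=np.zeros(im.shape[:2],np.uint8); m[v0:v1,u0:u1]=(im[v0:v1,u0:u1].max(2)<75)*255
    k,l,st,c=cv2.connectedComponentsWithStats(m); i=1+st[1:,4].argmax()
    pts=np.argwhere(l==i)[:,::-1].astype(np.float32); print(n,c[i],st[i],cv2.minAreaRect(pts),onz(n,*c[i],z))
E
```

```text
top [0.3437 0.0064 1.1938]
side [ 0.3594 -0.9958  1.0056]
len 0.4091588685233297 0.16850736835806107 yaw -12.19252810120413 -11.872300861952647
origin base [ 0.565  -0.0565  0.012 ]
handle [0.6176 0.1884 0.123 ] 0.0816907164688321 [array([0.6578, 0.181 , 0.123 ]), array([0.5774, 0.1958, 0.123 ])]
rim [array([ 0.6174, -0.1379,  0.14  ]), array([ 0.4829, -0.1116,  0.14  ])] [ 0.5502 -0.1248  0.14  ] 0.13704946002866633
side handle [array([0.582 , 0.1983, 0.123 ]), array([0.6606, 0.1792, 0.123 ])]
side base [array([ 0.4394, -0.2452,  0.012 ]), array([ 0.6056, -0.2809,  0.012 ])]
top [404.7805 198.4146] [400 193  12  11  82] ((405.61322021484375, 198.39625549316406), (7.966911792755127, 13.323974609375), 74.05460357666016) [ 0.5277 -0.2079  0.11  ]
side [334.2804 251.785 ] [329 246  12  12 107] ((334.5, 251.5), (11.0, 11.0), 90.0) [ 0.5309 -0.2167  0.1   ]
top [251.    159.378] [246 145  11  28  82] ((251.1031494140625, 158.5286407470703), (3.158198118209839, 28.691423416137695), 15.52410888671875) [0.617  0.1883 0.123 ]
side [333. 161.] [323 160  21   3  63] ((333.0, 161.0), (2.0, 20.0), 90.0) [0.6197 0.1899 0.123 ]
```

Request:
step_arm(
  rows=[
    {"angular": [0, 0, 0], "slide": [0, 0, -0.08], "jaw": 1},
    {"angular": [0, 0, 0], "slide": [0, 0, -0.08], "jaw": 1},
    {"angular": [0, 0, 0], "slide": [0.08, -0.05, 0], "jaw": 1},
    {"angular": [0, 0, 0], "slide": [0.1, -0.065, 0], "jaw": 1},
    {"angular": [0, 0, 0], "slide": [0.1, -0.065, 0], "jaw": 1},
    {"angular": [0, 0, 0], "slide": [0.1, -0.065, 0], "jaw": 1},
    {"angular": [0, 0, 0], "slide": [0.1, -0.065, 0], "jaw": 1},
    {"angular": [0, 0, 0], "slide": [0.1, -0.065, 0], "jaw": 1},
    {"angular": [0, 0, 0], "slide": [0.1, -0.065, 0], "jaw": 1},
    {"angular": [0, 0, 0], "slide": [0.09, -0.06, 0], "jaw": 1},
  ],
)

```text
time_s: 1.35
tool_pos: [0.4944, -0.2522, 0.3023]
tool_rot: [-180.0, 0.0, 18.9]
force: [0.7, -0.9, 0.5]
grip_width: 0.0871
grasp_force: 0.0
```

```bash
python3 - <<'E'
from h import *
o=env.get_obs();print(o["tool_pos"],o["tool_rot"],o["qpos"],env.camera_info("wrist"))
cv2.imwrite("pics/w1.png",env.read_camera("wrist")[...,::-1])
E
```

```text
[ 0.49442444 -0.25216958  0.3022716 ] [-1.79992736e+02  1.30123022e-02  1.88846502e+01] [ 45.11948407   6.39530157 -22.72231825  88.90592751   2.47773396
  85.21051357 -48.79866775] {'fx': 309.70691628693146, 'fy': 309.70691628693146, 'cx': 318.68476523502244, 'cy': 198.51288346303258, 'R': array([[ 3.23037826e-01, -9.46386008e-01,  2.92949364e-04],
       [-9.16420064e-01, -3.12731993e-01,  2.49745804e-01],
       [-2.36264320e-01, -8.09458062e-02, -9.68311390e-01]]), 't': array([-0.39911445,  0.32527119,  0.56329105])}
```

View pics/w1.png

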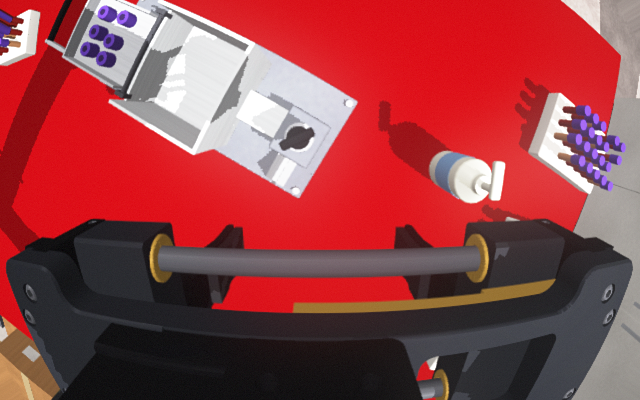

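The wrist view shows the black screw bar from about (282,143) to (312,128), the hopper and the caps on the pan. I'll compute the screw angle from it.

```bash
cat >> h.py <<'E'
def wray(u,v,c=None):
    c=c or env.camera_info("wrist");R=c["R"];C=-R.T@c["t"]
    a=np.array([u-c["cx"],v-c["cy"]])/c["fx"];r=np.hypot(*a)+1e-12
    return C,R.T@np.r_[np.sin(r)*a/r,np.cos(r)]
def wz(u,v,z):
    C,d=wray(u,v);return C+d*(z-C[2])/d[2]
def screw(im,box):
    u0,u1,v0,v1=box
    m=np.zeros(im.shape[:2],np.uint8); m[v0:v1,u0:u1]=(im[v0:v1,u0:u1].max(2)<70)*255
    k,l,st,c=cv2.connectedComponentsWithStats(m); i=1+st[1:,4].argmax()
    p=np.argwhere(l==i)[:,::-1]
    print(st[i])
    for z in(.114,.1):
        q=np.array([wz(*x,z)[:2] for x in p]); 
        w,V=np.linalg.eigh(np.cov(q.T)); a=np.degrees(np.arctan2(V[1,1],V[0,1]))
        r=cv2.minAreaRect((q*1000).astype(np.float32))
        print(z,"mean",q.mean(0),"axis world deg",a,"sd mm",np.sqrt(w)*1e3,r)
E
python3 - <<'E'
from h import *
np.set_printoptions(precision=4,suppress=True)
screw(cv2.imread("pics/w1.png"),(270,325,115,160))
print([wz(*p,.114) for p in((281,143),(312,128))])
E
```

```text
Traceback (most recent call last):
  File "h.py", line 22, in screw
    k,l,st,c=cv2.connectedComponentsWithStats(m); i=1+st[1:,4].argmax()
                                                      ~~~~~~~~~~~~~~~^^
ValueError: attempt to get argmax of an empty sequence
```

```bash
sed -i 's/<70)/<th)/; s/def screw(im,box)/def screw(im,box,th=70)/' h.py; python3 - <<'E'
from h import *
np.set_printoptions(precision=4,suppress=True)
im=cv2.imread("pics/w1.png"); print(im[115:160:3,270:325:3].max(2))
screw(im,(270,325,115,160),95)
E
```

```text
[[238 237 237 240 239 236 164 162 216 232 228 228 227 205 209 228 230 227
  230]
 [241 239 238 237 238 171 165 163 163 185 229 228 228 227 225 189 221 228
  228]
 [236 241 239 240 205 162 164 163 162 165 194 225 228 225 226 229 216 199
  229]
 [236 237 238 240 163 164 165 176 215 220 221 237 246 227 229 228 227 227
  206]
 [239 238 238 200 164 161 198 177 100  76  76 132 255 180 222 226 228 227
  228]
 [237 239 239 160 166 181 180  74  77  76  73  74  77  81  81 226 225 226
  227]
 [239 238 174 164 163 199  77  77  74  76  79  81  80  82  79 192 227 225
  224]
 [207 233 165 163 166 202  75  76  81  85  83  81  83  80  92 219 228 226
  213]
 [160 192 172 195 174 103  77  84  83  81  84  80  79 122 255 227 227 227
  198]
 [185 231 230 177  77  84  82  81  82  81  78  80  79 229 248 227 229 210
  223]
 [212 229 228 180  81  80  80  80  79  79  83  80 119 254 226 226 222 207
  224]
 [204 217 228 231  78  76 116 245 130  88  92 228 255 232 226 226 203 220
  224]
 [173 154 170 228 231 229 227 227 232 250 251 229 228 224 228 218 219 221
  224]
 [160 158 160 218 191 225 227 228 228 227 227 227 227 228 227 210 223 220
  213]
 [159 156 191 198 203 209 211 228 229 229 228 229 227 229 209 220 220 221
  201]]
[280 127  34  23 503]
0.114 mean [ 0.5385 -0.2034] axis world deg 135.04601015606212 sd mm [5.643  9.6446] ((537.636962890625, -203.51014709472656), (24.499433517456055, 37.549705505371094), 71.84371948242188)
0.1 mean [ 0.5375 -0.2027] axis world deg 135.04601015606215 sd mm [ 5.8683 10.0295] ((536.5765991210938, -202.78131103515625), (25.477380752563477, 39.04856491088867), 71.84375)
```

Request:
step_arm(
  rows=[
    {"angular": [0, 0, 0], "slide": [0.055, -0.08, 0], "jaw": 1},
    {"angular": [0, 0, 0], "slide": [0.058, -0.084, 0], "jaw": 1},
    {"angular": [0, 0, 0], "slide": [0.058, -0.084, 0], "jaw": 1},
    {"angular": [0, 0, 0], "slide": [0.058, -0.084, 0], "jaw": 1},
    {"angular": [0, 0, 0], "slide": [0.058, -0.084, 0], "jaw": 1},
    {"angular": [0, 0, 0], "slide": [0.058, -0.084, 0], "jaw": 1},
    {"angular": [0, 0, 0], "slide": [0.058, -0.084, 0], "jaw": 1},
    {"angular": [0, 0, 0], "slide": [0.058, -0.084, 0], "jaw": 1},
    {"angular": [0, 0, 0], "slide": [0.057, -0.084, 0], "jaw": 1},
    {"angular": [0, 0, -0.05], "slide": [0, 0, 0], "jaw": 0.7},
  ],
)

```text
time_s: 2.65
tool_pos: [0.6159, 0.1912, 0.3014]
tool_rot: [-179.8, 0.0, 28.5]
force: [0.1, 0.0, -0.0]
grip_width: 0.0828
grasp_force: 0.0
```

Request:
step_arm(
  rows=[
    {"angular": [0, 0, -0.057], "slide": [0, 0, 0], "jaw": 0.6},
    {"angular": [0, 0, -0.057], "slide": [0, 0, 0], "jaw": 0.6},
    {"angular": [0, 0, -0.057], "slide": [0, 0, 0], "jaw": 0.6},
    {"angular": [0, 0, -0.057], "slide": [0, 0, 0], "jaw": 0.6},
    {"angular": [0, 0, -0.057], "slide": [0, 0, 0], "jaw": 0.6},
    {"angular": [0, 0, -0.057], "slide": [0, 0, 0], "jaw": 0.6},
    {"angular": [0, 0, -0.057], "slide": [0, 0, 0], "jaw": 0.6},
    {"angular": [0, 0, -0.057], "slide": [0, 0, 0], "jaw": 0.6},
    {"angular": [0, 0, -0.057], "slide": [0, 0, 0], "jaw": 0.6},
    {"angular": [0, 0, -0.057], "slide": [0, 0, 0], "jaw": 0.6},
  ],
)

```text
time_s: 3.9
tool_pos: [0.6171, 0.1847, 0.3019]
tool_rot: [-179.9, -0.0, 130.8]
force: [0.3, -0.7, -0.2]
grip_width: 0.0519
grasp_force: 0.0
```

Request:
step_arm(
  rows=[
    {"angular": [0, 0, -0.057], "slide": [0, 0, 0], "jaw": 0.6},
    {"angular": [0, 0, -0.057], "slide": [0, 0, 0], "jaw": 0.6},
    {"angular": [0, 0, -0.057], "slide": [0, 0, 0], "jaw": 0.6},
    {"angular": [0, 0, -0.038], "slide": [0, 0, 0], "jaw": 0.6},
    {"angular": [0, 0, 0], "slide": [0, 0, 0], "jaw": 0.6},
  ],
)

```text
time_s: 4.53
tool_pos: [0.6172, 0.1847, 0.3018]
tool_rot: [-180.0, -0.1, 168.0]
force: [0.4, -0.2, -0.4]
grip_width: 0.0521
grasp_force: 0.0
```

```bash
python3 - <<'E'
from h import *
np.set_printoptions(precision=4,suppress=True)
o=env.get_obs();print(o["tool_pos"],o["tool_rot"],o["qpos"])
im=env.read_camera("wrist")[...,::-1];cv2.imwrite("pics/w2.png",im)
E
```

```text
[0.6172 0.1847 0.3018] [-179.9835   -0.0629  167.9703] [ 25.5558  29.2805 -66.1178  74.9953  26.5457  92.0347  41.429 ]
```

View pics/w2.png

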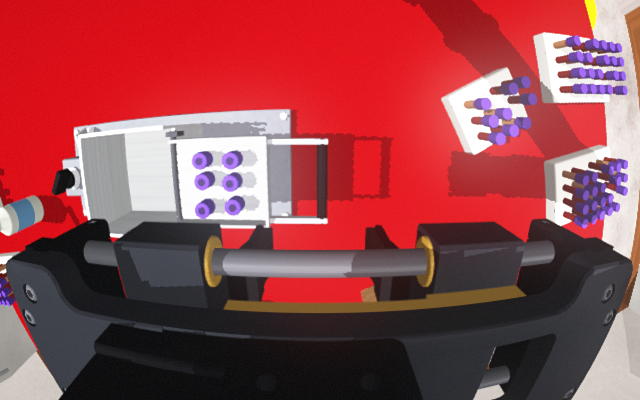

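The wrist view shows the handle bar vertical at (322,142) to (322,218), aligned with the tool's x. The caps are on the pan and the rack is clear to the right.

```bash
python3 - <<'E'
from h import *
np.set_printoptions(precision=4,suppress=True)
a,b=wz(322,142,.125),wz(322,218,.125);print(a,b,(a+b)/2)
print("base corner",wz(291,111,.012),"expected",np.array([.565,-.0565])+np.array([.208,.978])*.205-np.array([.978,-.208])*.085)
E
```

```text
[0.5761 0.1972 0.125 ] [0.6611 0.1792 0.125 ] [0.6186 0.1882 0.125 ]
base corner [0.5301 0.1624 0.012 ] expected [0.5245 0.1617]
```

Request:
step_arm(
  rows=[
    {"angular": [0, 0, 0], "slide": [0, 0.007, 0.07], "jaw": 0.6},
    {"angular": [0, 0, 0], "slide": [0, 0, 0.09], "jaw": 0.6},
    {"angular": [0, 0, 0], "slide": [0, 0, 0.09], "jaw": 0.6},
    {"angular": [0, 0, 0], "slide": [0, 0, 0.08], "jaw": 0.6},
    {"angular": [0, 0, 0], "slide": [0, 0, 0.066], "jaw": 0.6},
    {"angular": [0, 0, 0], "slide": [0, 0, 0], "jaw": 0.6},
  ],
)

```text
time_s: 5.32
tool_pos: [0.6162, 0.1873, 0.1018]
tool_rot: [-179.8, -0.3, 168.0]
force: [0.6, 0.3, -0.6]
grip_width: 0.052
grasp_force: 0.0
```

```bash
python3 - <<'E'
from h import *
o=env.get_obs();print(o["tool_pos"],o["tool_rot"],o["qpos"])
H=np.array([.5796,.012,.115])
R=np.hypot(.18,.008);p=np.arctan2(.008,.18)
for th in np.arange(0,1.5,.1): print(round(th,2),"y %.1f z %.1f mm"%(1e3*R*np.cos(p+th),1e3*(R*np.sin(p+th))))
E
```

```text
[0.61624638 0.18730768 0.10176919] [-179.82690129   -0.2605196   167.96661358] [ 24.60371281  36.48881631 -61.09859786  90.30121314  32.8620679
  73.33844675  36.36563981]
0.0 y 180.0 z 8.0 mm
0.1 y 178.3 z 25.9 mm
0.2 y 174.8 z 43.6 mm
0.3 y 169.6 z 60.8 mm
0.4 y 162.7 z 77.5 mm
0.5 y 154.1 z 93.3 mm
0.6 y 144.0 z 108.2 mm
0.7 y 132.5 z 122.1 mm
0.8 y 119.7 z 134.7 mm
0.9 y 105.6 z 146.0 mm
1.0 y 90.5 z 155.8 mm
1.1 y 74.5 z 164.0 mm
1.2 y 57.8 z 170.7 mm
1.3 y 40.4 z 175.6 mm
1.4 y 22.7 z 178.7 mm
```

Request:
step_arm(
  rows=[
    {"angular": [0, 0, 0], "slide": [0, 0, 0], "jaw": 0},
    {"angular": [0, 0, 0], "slide": [0, 0, 0], "jaw": 0},
    {"angular": [0, 0, 0], "slide": [0, 0, 0], "jaw": 0},
    {"angular": [0, 0, 0], "slide": [0, 0, 0], "jaw": 0},
    {"angular": [0, 0, 0], "slide": [0, -0.003, -0.036], "jaw": 0},
    {"angular": [0, 0, 0], "slide": [0, -0.007, -0.035], "jaw": 0},
  ],
  newtons=15,
)

```text
time_s: 6.08
tool_pos: [0.6162, 0.1851, 0.1412]
tool_rot: [179.9, -0.1, 168.1]
force: [-1.0, 1.9, -3.0]
grip_width: 0.0113
grasp_force: 15.0
```

Request:
step_arm(
  rows=[
    {"angular": [0, 0, 0], "slide": [0, -0.01, -0.034], "jaw": 0},
    {"angular": [0, 0, 0], "slide": [0, -0.014, -0.033], "jaw": 0},
    {"angular": [0, 0, 0], "slide": [0, -0.017, -0.032], "jaw": 0},
    {"angular": [0, 0, 0], "slide": [0, -0.02, -0.03], "jaw": 0},
    {"angular": [0, 0, 0], "slide": [0, -0.023, -0.028], "jaw": 0},
    {"angular": [0, 0, 0], "slide": [0, -0.026, -0.025], "jaw": 0},
  ],
)

```text
time_s: 6.82
tool_pos: [0.6061, 0.1379, 0.2364]
tool_rot: [179.3, 0.3, 168.4]
force: [0.3, 14.3, 8.0]
grip_width: 0.0114
grasp_force: 15.0
```

```bash
python3 - <<'E'
from h import *
o=env.get_obs();print(o["tool_pos"],o["tool_rot"],o["qpos"],o["force"])
f=np.array([.565,-.0565]);p=o["tool_pos"];ex=np.array([.978,-.208]);ey=np.array([.208,.978])
d=p[:2]-f;y=d@ey-.07;z=p[2]+.019-.115;print("fx",d@ex,"y,z",y,z,"R",np.hypot(y,z),"th",np.arctan2(z,y)-.044)
E
```

```text
[0.60605121 0.13786714 0.2363611 ] [179.25803275   0.25780082 168.40877922] [ 34.56696186  27.85798531 -67.43648969  85.17272072  25.36582833
  83.31008152  45.31399108] [ 0.25539326 14.34533608  8.03546857]
fx -0.0002802823166025772 y,z 0.12862971877535248 0.14036109928546048 R 0.19038603610782268 th 0.7849831123437682
```

Request:
step_arm(
  rows=[
    {"angular": [0, 0, 0], "slide": [0, 0, 0], "jaw": 0},
    {"angular": [0, 0, 0], "slide": [0, 0, 0], "jaw": 0},
  ],
)

```text
time_s: 7.08
tool_pos: [0.6061, 0.1373, 0.2369]
tool_rot: [179.3, 0.3, 168.3]
force: [-0.7, 11.5, 10.6]
grip_width: 0.0114
grasp_force: 15.0
```

```bash
python3 - <<'E'
from h import *
o=env.get_obs();print(o["tool_pos"],o["tool_rot"],o["qpos"],o["force"],o["wrist_torque"])
a=env.read_camera("side");b=env.read_camera("wrist")
cv2.imwrite("pics/m1.png",np.vstack([cv2.resize(a[90:290,220:460],(720,600))[:300+0],cv2.resize(b[60:260,0:640],(720,225))])[...,::-1])
cv2.imwrite("pics/m1w.png",b[...,::-1])
E
```

```text
[0.60611749 0.13730056 0.23692438] [179.34866055   0.29147626 168.34709992] [ 34.55673301  27.82701416 -67.43089523  85.12753741  25.42323052
  83.39973615  45.25964524] [-0.72344843 11.49194295 10.61710697] [2.72173021 0.24917169 0.01250293]
```

View pics/m1.png

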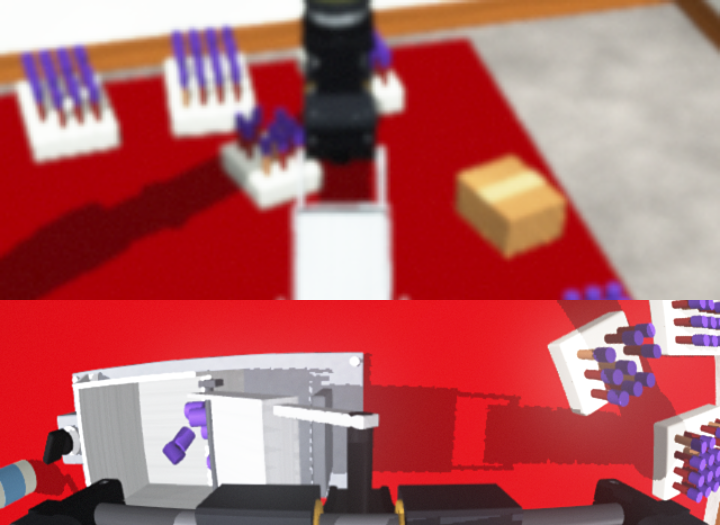

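The arm has lifted the pan to about 0.8 rad with the bar held, and caps are already sliding into the hopper. I'll continue, with the path eased outward to relieve the 15 N radial push.

Request:
step_arm(
  rows=[
    {"angular": [0, 0, 0], "slide": [0, -0.02, -0.034], "jaw": 0},
    {"angular": [0, 0, 0], "slide": [0, -0.03, -0.022], "jaw": 0},
    {"angular": [0, 0, 0], "slide": [0, 0, 0], "jaw": 0},
  ],
)

```text
time_s: 7.55
tool_pos: [0.5998, 0.1075, 0.263]
tool_rot: [179.8, 0.1, 168.1]
force: [-4.1, 5.8, 7.1]
grip_width: 0.0111
grasp_force: 15.0
```

Request:
step_arm(
  rows=[
    {"angular": [0, 0, 0], "slide": [0, -0.03, -0.018], "jaw": 0},
    {"angular": [0, 0, 0], "slide": [0, -0.033, -0.014], "jaw": 0},
    {"angular": [0, 0, 0], "slide": [0, -0.035, -0.01], "jaw": 0},
    {"angular": [0, 0, 0], "slide": [0, -0.035, -0.006], "jaw": 0},
    {"angular": [0, 0, 0], "slide": [0, 0, 0], "jaw": 0},
    {"angular": [0, 0, 0], "slide": [0, 0, 0], "jaw": 0},
  ],
)

```text
time_s: 8.3
tool_pos: [0.5858, 0.0417, 0.2876]
tool_rot: [-180.0, 0.1, 168.1]
force: [-6.6, 2.4, 14.8]
grip_width: 0.0114
grasp_force: 15.0
```

```bash
python3 - <<'E'
from h import *
o=env.get_obs();print(o["tool_pos"],o["tool_rot"],o["qpos"],o["force"])
f=np.array([.565,-.0565]);p=o["tool_pos"];ey=np.array([.208,.978])
d=p[:2]-f;y=d@ey-.07;z=p[2]+.019-.115;print("y,z",y,z,"th",np.arctan2(z,y)-.044)
a=env.read_camera("top");b=env.read_camera("wrist")
cv2.imwrite("pics/m2.png",np.vstack([cv2.resize(a[110:250,200:440],(600,350)),cv2.resize(b[60:260],(600,188))])[...,::-1])
E
```

```text
[0.58580391 0.04172943 0.28755385] [-1.79998004e+02  7.92703172e-02  1.68100891e+02] [ 48.00210188  22.24393095 -70.63994708  84.96499185  20.99209444
  87.42661321  55.92893907] [-6.6249987   2.41932021 14.76978716]
y,z 0.030395594503053694 0.19155384832104783 th 1.3694292469123663
```

View pics/m2.png

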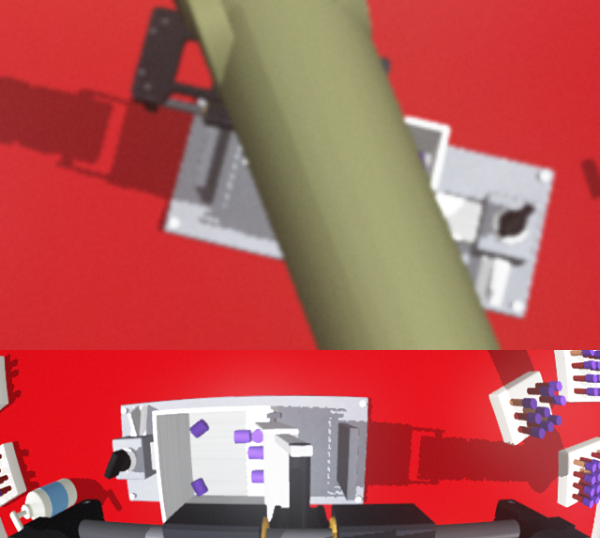

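Two caps lie mid-hopper, and four appear near its hinge side at about (250,450) in the lower panel. I'll release, back off upward and check them.

Request:
step_arm(
  rows=[
    {"angular": [0, 0, 0], "slide": [0, 0, 0], "jaw": 0.5},
    {"angular": [0, 0, 0], "slide": [0, 0, 0], "jaw": 0.5},
    {"angular": [0, 0, 0], "slide": [0, 0, 0], "jaw": 0.5},
    {"angular": [0, 0, 0], "slide": [0, 0, -0.06], "jaw": 0.5},
    {"angular": [0, 0, 0], "slide": [0, 0, -0.08], "jaw": 0.5},
    {"angular": [0, 0, 0], "slide": [0, 0, 0], "jaw": 0.5},
  ],
)

```text
time_s: 9.15
tool_pos: [0.5877, 0.0409, 0.3558]
tool_rot: [179.9, 0.2, 168.1]
force: [-0.2, -0.8, -1.7]
grip_width: 0.043
grasp_force: 0.0
```

```bash
python3 - <<'E'
from h import *
o=env.get_obs();print(o["tool_pos"],o["tool_rot"],o["qpos"],o["force"])
E
```

```text
[0.58774868 0.04094272 0.35579265] [179.91553194   0.24198897 168.05108737] [ 46.74281076  21.37878705 -71.02856062  77.62286727  20.30163987
  94.56071053  56.83258369] [-0.15240966 -0.80180831 -1.67447581]
```

Request:
step_arm(
  rows=[
    {"angular": [0, 0, 0], "slide": [0, -0.06, 0], "jaw": 0.5},
    {"angular": [0, 0, 0.05], "slide": [0, -0.08, 0], "jaw": 0.7},
    {"angular": [0, 0, 0], "slide": [0, 0, 0], "jaw": 0.7},
  ],
)

```text
time_s: 9.52
tool_pos: [0.5717, -0.0332, 0.3517]
tool_rot: [-179.8, -0.1, 158.6]
force: [0.2, 0.0, -0.1]
grip_width: 0.0556
grasp_force: 0.0
```

```bash
python3 - <<'E'
from h import *
o=env.get_obs();print(o["tool_pos"],o["tool_rot"],o["qpos"],o["force"])
b=env.read_camera("wrist");c=b[40:240,100:420]
cv2.imwrite("pics/w3.png",cv2.resize(c,(800,500),interpolation=cv2.INTER_CUBIC)[...,::-1])
E
```

```text
[ 0.57169696 -0.03316557  0.35168386] [-1.79836208e+02 -6.44378742e-02  1.58595365e+02] [ 55.83172155  18.23828258 -69.96660716  80.08892358  17.23020699
  93.46117758  56.45740595] [ 0.23816083  0.0242984  -0.0592945 ]
```

View pics/w3.png

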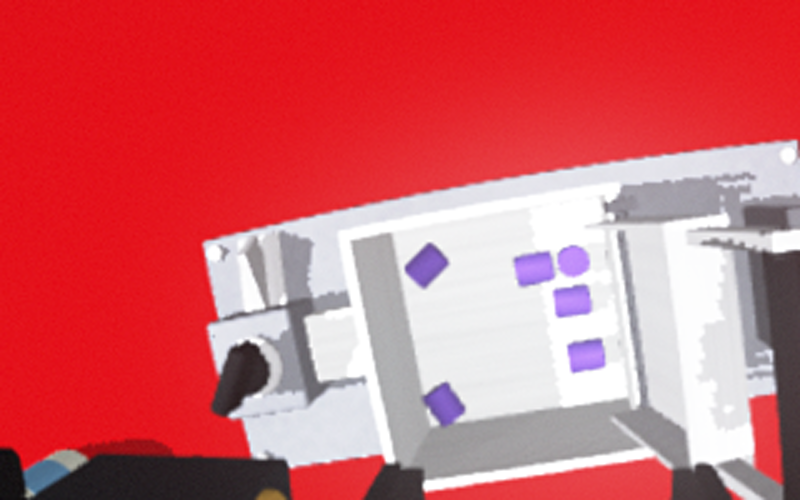

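All six caps lie on the hopper floor, so step 1 is met. I'll recheck the screw measurement in w1 against the base corners, using the camera pose recorded then.

```bash
python3 - <<'E'
from h import *
np.set_printoptions(precision=4,suppress=True)
c={'fx':309.70691628693146,'cx':318.68476523502244,'cy':198.51288346303258,'R':np.array([[ 3.23037826e-01,-9.46386008e-01,2.92949364e-04],[-9.16420064e-01,-3.12731993e-01,2.49745804e-01],[-2.36264320e-01,-8.09458062e-02,-9.68311390e-01]]),'t':np.array([-0.39911445,0.32527119,0.56329105])}
def g(u,v,z):
    C,d=wray(u,v,c);return (C+d*(z-C[2])/d[2])[:2]
f=np.array([.565,-.0565]);ex=np.array([.978,-.208]);ey=np.array([.208,.978])
print("corners",g(354.5,100.5,.012),f-.205*ey+.085*ex,g(298,197,.012),f-.205*ey-.085*ex)
im=cv2.imread("pics/w1.png");m=np.zeros((400,640),np.uint8);m[115:160,270:325]=(im[115:160,270:325].max(2)<110)*255
p=np.argwhere(m>0)[:,::-1].astype(np.float32)
q=np.array([g(*x,.108) for x in p]);print(q.mean(0))
h=cv2.convexHull((q*1000).astype(np.float32))[:,0]
D=np.linalg.norm(h[:,None]-h[None],axis=2);i,j=np.unravel_index(D.argmax(),D.shape);print("longest",h[i],h[j],D.max())
print("rowwise u extents",[(v,int(p[p[:,1]==v,0].min()),int(p[p[:,1]==v,0].max())) for v in np.unique(p[:,1])])
for n in("top","side"):
    pass
E
```

```text
corners [ 0.6049 -0.2699] [ 0.6055 -0.2747] [ 0.4419 -0.2379] [ 0.4392 -0.2393]
[ 0.533  -0.2132]
longest [ 548.9711 -225.0401] [ 515.3942 -200.9668] 41.315037
rowwise u extents [(np.float32(127.0), 294, 302), (np.float32(128.0), 292, 311), (np.float32(129.0), 291, 311), (np.float32(130.0), 290, 312), (np.float32(131.0), 289, 312), (np.float32(132.0), 288, 313), (np.float32(133.0), 288, 313), (np.float32(134.0), 287, 313), (np.float32(135.0), 287, 313), (np.float32(136.0), 287, 312), (np.float32(137.0), 287, 310), (np.float32(138.0), 286, 309), (np.float32(139.0), 285, 308), (np.float32(140.0), 283, 308), (np.float32(141.0), 282, 308), (np.float32(142.0), 280, 307), (np.float32(143.0), 280, 307), (np.float32(144.0), 280, 306), (np.float32(145.0), 280, 305), (np.float32(146.0), 281, 304), (np.float32(147.0), 281, 303), (np.float32(148.0), 282, 301), (np.float32(149.0), 282, 285)]
```

Request:
step_arm(
  rows=[
    {"angular": [0, 0, 0], "slide": [-0.032, -0.083, 0], "jaw": 0.7},
    {"angular": [0, 0, 0], "slide": [-0.032, -0.083, 0], "jaw": 0.7},
    {"angular": [0, 0, 0], "slide": [-0.032, -0.083, 0.01], "jaw": 0.7},
    {"angular": [0, 0, 0], "slide": [-0.032, -0.083, 0.02], "jaw": 0.7},
    {"angular": [0, 0, 0], "slide": [-0.032, -0.083, 0.03], "jaw": 0.7},
    {"angular": [0, 0, 0.044], "slide": [0, 0, 0.03], "jaw": 0.7},
    {"angular": [0, 0, 0.044], "slide": [0, 0, 0.03], "jaw": 0.7},
    {"angular": [0, 0, 0.044], "slide": [0, 0, 0], "jaw": 0.7},
    {"angular": [0, 0, 0], "slide": [0, 0, 0], "jaw": 0.7},
    {"angular": [0, 0, 0], "slide": [0, 0, 0], "jaw": 0.7},
  ],
)

```text
time_s: 10.82
tool_pos: [0.573, -0.2495, 0.293]
tool_rot: [180.0, -0.0, 135.5]
force: [0.4, 0.2, -0.7]
grip_width: 0.061
grasp_force: 0.0
```

```bash
python3 - <<'E'
from h import *
np.set_printoptions(precision=4,suppress=True)
o=env.get_obs();print(o["tool_pos"],o["tool_rot"],o["qpos"])
c=env.camera_info("wrist");im=env.read_camera("wrist")[...,::-1];cv2.imwrite("pics/w4.png",im)
X=c["R"]@np.array([.532,-.213,.108])+c["t"];th=np.arctan2(np.hypot(X[0],X[1]),X[2]);k=c["fx"]*th/np.hypot(X[0],X[1])
u,v=c["cx"]+k*X[0],c["cy"]+k*X[1];print("expected px",u,v)
u,v=int(u),int(v);m=np.zeros((400,640),np.uint8);m[v-35:v+36,u-35:u+36]=(im[v-35:v+36,u-35:u+36].max(2)<110)*255
k,l,st,cc=cv2.connectedComponentsWithStats(m);print(st[1:])
i=l[v,u];p=np.argwhere(l==i)[:,::-1]
q=[]
for x in p:
    C,d=wray(*x,c);q.append((C+d*(.108-C[2])/d[2])[:2])
q=np.array(q);w,V=np.linalg.eigh(np.cov(q.T));print(q.mean(0),np.degrees(np.arctan2(V[1,1],V[0,1])),np.sqrt(w),cv2.minAreaRect((q*1000).astype(np.float32)))
cv2.imwrite("pics/w4c.png",cv2.resize(im[v-50:v+50,u-60:u+60],(720,600),interpolation=cv2.INTER_CUBIC))
E
```

```text
[ 0.573  -0.2495  0.293 ] [179.9867  -0.0053 135.5321] [ 65.3098  23.8927 -60.2724  79.0161  20.5845  88.6806  52.3346]
expected px 315.5066815908624 130.82077059445805
[[305 113  23  37 543]]
[ 0.5321 -0.2128] 133.68475701305772 [0.0058 0.0098] ((532.2396850585938, -213.42483520507812), (24.946582794189453, 39.18259048461914), 18.94887924194336)
```

View pics/w4c.png

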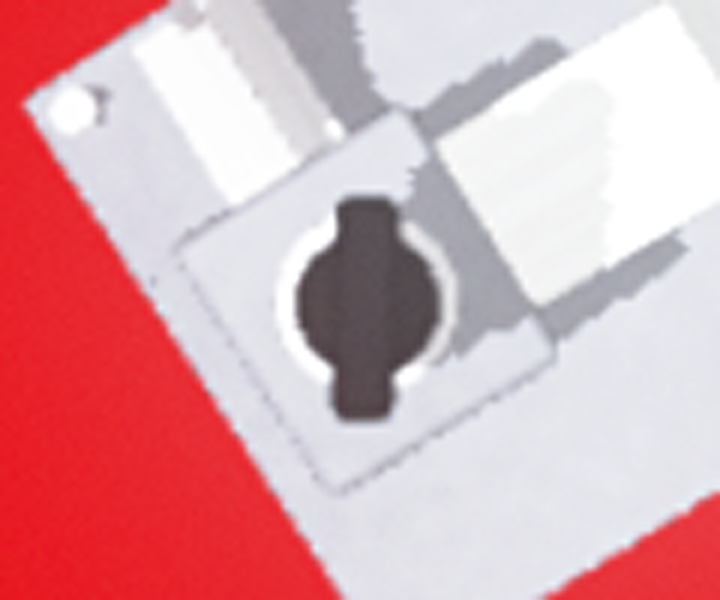

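The bar lies along the tool's x, with its ends at (367,200) and (361,418), centred where predicted and 1.6° off. I'll descend and grip.

Request:
step_arm(
  rows=[
    {"angular": [0, 0, 0], "slide": [0.05, -0.005, 0], "jaw": 0.7},
    {"angular": [0, 0, 0.008], "slide": [0.06, 0, 0.04], "jaw": 0.7},
    {"angular": [0, 0, 0], "slide": [0, 0, 0.09], "jaw": 0.6},
    {"angular": [0, 0, 0], "slide": [0, 0, 0.09], "jaw": 0.6},
    {"angular": [0, 0, 0], "slide": [0, 0, 0.07], "jaw": 0.6},
    {"angular": [0, 0, 0], "slide": [0, 0, 0.07], "jaw": 0.6},
    {"angular": [0, 0, 0], "slide": [0, 0, 0.02], "jaw": 0.6},
    {"angular": [0, 0, 0], "slide": [0, 0, 0], "jaw": 0.6},
  ],
)

```text
time_s: 11.88
tool_pos: [0.5321, -0.2133, 0.1033]
tool_rot: [180.0, -0.0, 133.9]
force: [0.1, 0.8, -1.0]
grip_width: 0.0519
grasp_force: 0.0
```

Request:
step_arm(
  rows=[
    {"angular": [0, 0, 0], "slide": [0, 0, 0.033], "jaw": 0.6},
    {"angular": [0, 0, 0], "slide": [0, 0, 0], "jaw": 0.3},
    {"angular": [0, 0, 0], "slide": [0, 0, 0], "jaw": 0},
    {"angular": [0, 0, 0], "slide": [0, 0, 0], "jaw": 0},
    {"angular": [0, 0, 0], "slide": [0, 0, 0], "jaw": 0},
    {"angular": [0, 0, 0], "slide": [0, 0, 0], "jaw": 0},
  ],
  newtons=25,
)

```text
time_s: 12.62
tool_pos: [0.5317, -0.2139, 0.0868]
tool_rot: [-180.0, 0.0, 133.9]
force: [0.3, 1.3, 0.9]
grip_width: 0.0121
grasp_force: 25.0
```

```bash
python3 - <<'E'
from h import *
o=env.get_obs();print(o["tool_pos"],o["tool_rot"],o["qpos"],o["force"],o["wrist_torque"])
E
```

```text
[ 0.53167139 -0.21389805  0.08675183] [-1.79957403e+02  1.46363091e-02  1.33851534e+02] [ 66.61251369  25.7720875  -57.75629405 101.8581675   23.847943
  65.68468827  45.15358603] [0.29925    1.26051439 0.86443764] [ 0.51979704 -0.17311301  0.02825408]
```

Request:
step_arm(
  rows=[
    {"angular": [0, 0, 0.03], "slide": [0, 0, 0], "jaw": 0},
    {"angular": [0, 0, 0.045], "slide": [0, 0, 0], "jaw": 0},
    {"angular": [0, 0, 0.045], "slide": [0, 0, 0], "jaw": 0},
    {"angular": [0, 0, 0.045], "slide": [0, 0, 0], "jaw": 0},
    {"angular": [0, 0, 0.045], "slide": [0, 0, 0], "jaw": 0},
  ],
)

```text
time_s: 13.25
tool_pos: [0.5308, -0.2143, 0.0867]
tool_rot: [-179.9, 0.1, 95.8]
force: [-3.7, -1.6, 2.7]
grip_width: 0.0116
grasp_force: 25.0
```

```bash
python3 - <<'E'
from h import *
o=env.get_obs();print(o["tool_pos"],o["tool_rot"],o["qpos"],o["force"],o["wrist_torque"],o["grip_width"])
E
```

```text
[ 0.53082881 -0.21430254  0.0867186 ] [-1.79872543e+02  5.30024402e-02  9.57747399e+01] [ 61.25162222  22.70772444 -50.24098697 102.02218123  19.31155085
  64.41824007  10.4360908 ] [-3.72786757 -1.60776859  2.67883488] [-0.17500827  0.63336426  0.1012733 ] 0.011601484604866022
```

Request:
step_arm(
  rows=[
    {"angular": [0, 0, 0.045], "slide": [0, 0, 0], "jaw": 0},
    {"angular": [0, 0, 0.045], "slide": [0, 0, 0], "jaw": 0},
    {"angular": [0, 0, 0.045], "slide": [0, 0, 0], "jaw": 0},
    {"angular": [0, 0, 0.045], "slide": [0, 0, 0], "jaw": 0},
    {"angular": [0, 0, 0.045], "slide": [0, 0, 0], "jaw": 0},
    {"angular": [0, 0, 0.045], "slide": [0, 0, 0], "jaw": 0},
    {"angular": [0, 0, 0.045], "slide": [0, 0, 0], "jaw": 0},
    {"angular": [0, 0, 0.045], "slide": [0, 0, 0], "jaw": 0},
  ],
)

```text
time_s: 14.25
tool_pos: [0.5294, -0.2136, 0.0867]
tool_rot: [-179.8, 0.3, 31.0]
force: [-7.2, 0.9, 7.1]
grip_width: 0.0117
grasp_force: 25.0
```

```bash
python3 - <<'E'
from h import *
o=env.get_obs();print(o["tool_pos"],o["tool_rot"],o["qpos"],o["force"],o["wrist_torque"],o["grip_width"])
E
```

```text
[ 0.52939971 -0.21361052  0.08668548] [-179.84875278    0.27027174   30.98766068] [ 52.26479783  19.37995115 -38.74199125 102.34665108  13.54634192
  63.26882158 -50.1180799 ] [-7.21764085  0.8795245   7.09679983] [0.1110532  1.51657333 0.11271611] 0.011665288972051916
```

Request:
step_arm(
  rows=[
    {"angular": [0, 0, 0.045], "slide": [0, 0, 0], "jaw": 0},
    {"angular": [0, 0, 0.045], "slide": [0, 0, 0], "jaw": 0},
    {"angular": [0, 0, 0.045], "slide": [0, 0, 0], "jaw": 0},
    {"angular": [0, 0, 0], "slide": [0, 0, 0], "jaw": 0},
  ],
)

```text
time_s: 14.75
tool_pos: [0.5292, -0.213, 0.0867]
tool_rot: [-179.9, 0.3, 6.9]
force: [-8.5, 1.7, 7.7]
grip_width: 0.0116
grasp_force: 25.0
```

```bash
python3 - <<'E'
from h import *
o=env.get_obs();print(o["tool_pos"],o["tool_rot"],o["qpos"],o["force"],o["wrist_torque"],o["grip_width"])
E
```

```text
[ 0.52923085 -0.21301938  0.08669948] [-179.93093469    0.33279283    6.88437899] [ 49.05034323  18.53441061 -34.83891191 102.46696647  11.83237129
  62.98830428 -72.98444134] [-8.52193728  1.71056173  7.7196273 ] [ 0.39642615  1.63212609 -0.10631796] 0.011616634812948525
```

Request:
step_arm(
  rows=[
    {"angular": [0, 0, 0.03], "slide": [0, 0, 0], "jaw": 0},
    {"angular": [0, 0, 0.03], "slide": [0, 0, 0], "jaw": 0},
    {"angular": [0, 0, 0.02], "slide": [0, 0, 0], "jaw": 0},
  ],
)

```text
time_s: 15.12
tool_pos: [0.5293, -0.2127, 0.0867]
tool_rot: [180.0, 0.3, -7.5]
force: [-7.5, 1.6, 6.1]
grip_width: 0.0124
grasp_force: 25.0
```

```bash
python3 - <<'E'
from h import *
o=env.get_obs();print(o["tool_rot"],o["force"],o["wrist_torque"],o["grip_width"])
E
```

```text
[179.99017613   0.33571759  -7.4742931 ] [-7.51118004  1.59869481  6.10141268] [0.45007776 1.63215553 0.56723992] 0.012424077044772388
```

Request:
step_arm(
  rows=[
    {"angular": [0, 0, 0.015], "slide": [0, 0, 0], "jaw": 0},
    {"angular": [0, 0, 0], "slide": [0, 0, 0], "jaw": 0},
  ],
)

```text
time_s: 15.38
tool_pos: [0.5296, -0.2127, 0.0866]
tool_rot: [180.0, 0.3, -10.0]
force: [-7.5, 1.8, 6.9]
grip_width: 0.0127
grasp_force: 26.1
```

```bash
python3 - <<'E'
from h import *
o=env.get_obs();print(o["tool_pos"],o["tool_rot"],o["force"],o["wrist_torque"],o["grip_width"])
E
```

```text
[ 0.5295505  -0.21273524  0.08662909] [179.9678906    0.31156049 -10.0393288 ] [-7.51501077  1.83810215  6.93653714] [0.39002086 1.50635427 0.60234723] 0.01273587162084576
```

The torque rose to 0.6 N m at yaw of about -5°, as predicted (-4°), so the screw is seated. I'll back it off to yaw of about 86°.

Request:
step_arm(
  rows=[
    {"angular": [0, 0, -0.03], "slide": [0, 0, 0], "jaw": 0},
    {"angular": [0, 0, -0.045], "slide": [0, 0, 0], "jaw": 0},
    {"angular": [0, 0, -0.045], "slide": [0, 0, 0], "jaw": 0},
    {"angular": [0, 0, -0.045], "slide": [0, 0, 0], "jaw": 0},
    {"angular": [0, 0, -0.045], "slide": [0, 0, 0], "jaw": 0},
    {"angular": [0, 0, -0.045], "slide": [0, 0, 0], "jaw": 0},
    {"angular": [0, 0, -0.045], "slide": [0, 0, 0], "jaw": 0},
    {"angular": [0, 0, -0.045], "slide": [0, 0, 0], "jaw": 0},
    {"angular": [0, 0, -0.045], "slide": [0, 0, 0], "jaw": 0},
    {"angular": [0, 0, -0.045], "slide": [0, 0, 0], "jaw": 0},
  ],
)

```text
time_s: 16.62
tool_pos: [0.5304, -0.2136, 0.0867]
tool_rot: [-179.8, 0.1, 68.4]
force: [-3.8, 0.7, 3.9]
grip_width: 0.0118
grasp_force: 25.0
```

Request:
step_arm(
  rows=[
    {"angular": [0, 0, -0.045], "slide": [0, 0, 0], "jaw": 0},
    {"angular": [0, 0, -0.03], "slide": [0, 0, 0], "jaw": 0},
    {"angular": [0, 0, -0.02], "slide": [0, 0, 0], "jaw": 0},
    {"angular": [0, 0, 0], "slide": [0, 0, 0], "jaw": 0},
    {"angular": [0, 0, 0], "slide": [0, 0, 0], "jaw": 0},
  ],
)

```text
time_s: 17.25
tool_pos: [0.5306, -0.2136, 0.0866]
tool_rot: [-179.8, 0.0, 85.2]
force: [-5.0, -0.9, 5.6]
grip_width: 0.0121
grasp_force: 25.0
```

```bash
python3 - <<'E'
from h import *
o=env.get_obs();print(o["tool_pos"],o["tool_rot"],o["force"],o["wrist_torque"],o["grip_width"])
np.set_printoptions(precision=4,suppress=True)
# bar angle and caps in hopper from the top camera
im=env.read_camera("top")[...,::-1];cv2.imwrite("pics/end.png",im)
hsv=cv2.cvtColor(np.ascontiguousarray(im),cv2.COLOR_BGR2HSV);m=cv2.inRange(hsv,(120,60,60),(145,255,255));m[:, :310]=0;m[:,385:]=0;m[:140]=0;m[225:]=0
k,l,st,c=cv2.connectedComponentsWithStats(m)
for i in range(1,k):
    if st[i,4]>5:
        d=onz("top",*c[i],.04)[:2]-[.565,-.0565];print(st[i,4],"feeder xy",d@[.978,-.208],d@[.208,.978])
E
```

```text
[ 0.53060045 -0.21361577  0.08663518] [-1.79841119e+02  3.19725897e-02  8.51845219e+01] [-5.03985213 -0.92806759  5.62506958] [0.01643322 1.14394178 0.09357491] 0.012126223807907913
43 feeder xy 0.032274456349824454 0.042808491535955076
49 feeder xy 0.04918487941723141 -0.05086943065173174
45 feeder xy -0.0024139783202900894 0.03931418978182453
41 feeder xy -0.02681469659157572 0.044578885257285976
46 feeder xy -0.026079930930821334 0.02054072076315499
42 feeder xy -0.03862089661301049 -0.044961628788388094
```

Request:
step_arm(
  rows=[
    {"angular": [0, 0, 0], "slide": [0, 0, 0], "jaw": 0},
    {"angular": [0, 0, 0], "slide": [0, 0, 0], "jaw": 0},
    {"angular": [0, 0, 0], "slide": [0, 0, 0], "jaw": 0},
    {"angular": [0, 0, 0], "slide": [0, 0, 0], "jaw": 0},
  ],
)

```text
time_s: 17.8
tool_pos: [0.5306, -0.2136, 0.0866]
tool_rot: [-179.8, 0.0, 85.2]
force: [-5.2, 0.9, 5.9]
grip_width: 0.0117
grasp_force: 25.0
```

```bash
python3 -c "
from cell import env
print(env.get_obs()['tool_rot'],env.get_obs()['grasp_force'],env.sign_off())"
```

```text
the job is handed in; nothing more can be done
[-1.79842090e+02  3.80019875e-02  8.51907562e+01] 25.00072209862992 None
```

Job handed in at 17.8 s, with no verdict returned: the top camera shows all six caps in the hopper, and the thumbscrew was seated (felt as a torque rise), backed off about a quarter turn by gripper yaw, and is still gripped at 25 N.

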